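# Bottles from rack to crate in reverse order

### The job

Move the four bottles from the wooden rack into the blue crate, one to a cell, in the reverse order: the bottle that stood nearest the cooker (the robot's left) goes into the cell nearest the wall (the robot's right), the next into the next cell, and so on. Stand each one upright on the crate's floor and let go of it; do not drop any bottle or knock one over.

Things in the scene. Friction and masses are not known exactly. Their poses are not given: they have to be found in the camera images.
- bottle_red: clear glass bottle with a red cap and red band, standing upright in the rack, about 0.15 to 0.31 kg. 150 mm tall: body 50 mm in diameter up to 80 mm, tapering to a neck 24 mm in diameter at 108 mm; the cap is a fixed upright cylinder 30 mm in diameter from 120 to 150 mm up, where it is best gripped. Origin: centre of the underside; z up along the bottle.
- bottle_white: clear glass bottle with a white cap and white band, standing upright in the rack, about 0.15 to 0.31 kg. 150 mm tall: body 50 mm in diameter up to 80 mm, tapering to a neck 24 mm in diameter at 108 mm; the cap is a fixed upright cylinder 30 mm in diameter from 120 to 150 mm up, where it is best gripped. Origin: centre of the underside; z up along the bottle.
- bottle_green: green glass bottle with a green cap and green band, standing upright in the rack, about 0.15 to 0.31 kg. 150 mm tall: body 50 mm in diameter up to 80 mm, tapering to a neck 24 mm in diameter at 108 mm; the cap is a fixed upright cylinder 30 mm in diameter from 120 to 150 mm up, where it is best gripped. Origin: centre of the underside; z up along the bottle.
- bottle_yellow: amber glass bottle with a yellow cap and yellow band, standing upright in the rack, about 0.15 to 0.31 kg. 150 mm tall: body 50 mm in diameter up to 80 mm, tapering to a neck 24 mm in diameter at 108 mm; the cap is a fixed upright cylinder 30 mm in diameter from 120 to 150 mm up, where it is best gripped. Origin: centre of the underside; z up along the bottle.
- tag_red: fixed red disc, 22 mm in diameter and 4 mm thick, on the rack's ledge, beside the place in which the bottle with the red cap stands at the start (52 mm from that place's centre, towards the rack's -x). It keeps showing that bottle's old place. Origin: centre of its underside.
- tag_white: fixed white disc, 22 mm in diameter and 4 mm thick, on the rack's ledge, beside the place in which the bottle with the white cap stands at the start (52 mm from that place's centre, towards the rack's -x). It keeps showing that bottle's old place. Origin: centre of its underside.
- tag_green: fixed green disc, 22 mm in diameter and 4 mm thick, on the rack's ledge, beside the place in which the bottle with the green cap stands at the start (52 mm from that place's centre, towards the rack's -x). It keeps showing that bottle's old place. Origin: centre of its underside.
- tag_yellow: fixed yellow disc, 22 mm in diameter and 4 mm thick, on the rack's ledge, beside the place in which the bottle with the yellow cap stands at the start (52 mm from that place's centre, towards the rack's -x). It keeps showing that bottle's old place. Origin: centre of its underside.
- rack: fixed wooden rack, 305 mm long (y), 105 mm deep: a row of four places at y = -112.5, -37.5, +37.5, +112.5 mm, x = 0; bottles stand within 6 mm of their centres. Floor 12 mm, rims and partitions 34 mm above the table; ledge with the tags on the -x side. Origin: middle of the row, at table height; x away from the robot, y to the cooker (robot's left), turned up to 0.12 rad.
- crate: fixed blue crate, 305 mm long (y), 80 mm deep, 75 mm high: a row of four open cells, 70 x 70 mm inside, centred at y = -112.5, -37.5, +37.5, +112.5 mm, x = 0; walls 5 mm thick, all 75 mm high; floor 5 mm above the table. Origin: centre of underside; x away from the robot, y to the cooker (robot's left), turned up to 0.12 rad. It stands before or behind the rack.
Things that resemble listed ones, but are neither listed nor needed, are in the scene too. What is shaped like the bottle_red but purple is not meant.

How it is judged:
At the end, for the whole second after the job is handed in: Every bottle stands at rest (slower than 0.02 m/s) and upright (within 0.1 rad) on the floor of its own crate cell (origin within 15 mm of the cell's centre line along and across the row, less than 10 mm above the crate's underside), the order along y reversed from that of the tags on the rack (((y of tag_red in the frame of rack between -0.1325 and -0.0925 m and y of bottle_red in the frame of crate between 0.0975 and 0.1275 m) or (y of tag_red in the frame of rack between -0.0575 and -0.0175 m and y of bottle_red in the frame of crate between 0.0225 and 0.0525 m) or (y of tag_red in the frame of rack between 0.0175 and 0.0575 m and y of bottle_red in the frame of crate between -0.0525 and -0.0225 m) or (y of tag_red in the frame of rack between 0.0925 and 0.1325 m and y of bottle_red in the frame of crate between -0.1275 and -0.0975 m)) and x of bottle_red in the frame of crate between -0.015 and 0.015 m and z of bottle_red in the frame of crate between 0 and 0.01 m and angle between each of bottle_red, bottle_white, bottle_green, bottle_yellow's own z axis and vertical below 0.1 rad and linear speed of each of bottle_red, bottle_white, bottle_green, bottle_yellow below 0.02 m/s and ((y of tag_white in the frame of rack between -0.1325 and -0.0925 m and y of bottle_white in the frame of crate between 0.0975 and 0.1275 m) or (y of tag_white in the frame of rack between -0.0575 and -0.0175 m and y of bottle_white in the frame of crate between 0.0225 and 0.0525 m) or (y of tag_white in the frame of rack between 0.0175 and 0.0575 m and y of bottle_white in the frame of crate between -0.0525 and -0.0225 m) or (y of tag_white in the frame of rack between 0.0925 and 0.1325 m and y of bottle_white in the frame of crate between -0.1275 and -0.0975 m)) and x of bottle_white in the frame of crate between -0.015 and 0.015 m and z of bottle_white in the frame of crate between 0 and 0.01 m and ((y of tag_green in the frame of rack between -0.1325 and -0.0925 m and y of bottle_green in the frame of crate between 0.0975 and 0.1275 m) or (y of tag_green in the frame of rack between -0.0575 and -0.0175 m and y of bottle_green in the frame of crate between 0.0225 and 0.0525 m) or (y of tag_green in the frame of rack between 0.0175 and 0.0575 m and y of bottle_green in the frame of crate between -0.0525 and -0.0225 m) or (y of tag_green in the frame of rack between 0.0925 and 0.1325 m and y of bottle_green in the frame of crate between -0.1275 and -0.0975 m)) and x of bottle_green in the frame of crate between -0.015 and 0.015 m and z of bottle_green in the frame of crate between 0 and 0.01 m and ((y of tag_yellow in the frame of rack between -0.1325 and -0.0925 m and y of bottle_yellow in the frame of crate between 0.0975 and 0.1275 m) or (y of tag_yellow in the frame of rack between -0.0575 and -0.0175 m and y of bottle_yellow in the frame of crate between 0.0225 and 0.0525 m) or (y of tag_yellow in the frame of rack between 0.0175 and 0.0575 m and y of bottle_yellow in the frame of crate between -0.0525 and -0.0225 m) or (y of tag_yellow in the frame of rack between 0.0925 and 0.1325 m and y of bottle_yellow in the frame of crate between -0.1275 and -0.0975 m)) and x of bottle_yellow in the frame of crate between -0.015 and 0.015 m and z of bottle_yellow in the frame of crate between 0 and 0.01 m); the robot touches nothing.
It fails at once if a bottle is knocked over or laid down (tilted by more than 45 degrees) (angle between any of bottle_red, bottle_white, bottle_green, bottle_yellow's own z axis and vertical above 0.785 rad).
It fails at once if a bottle is dropped (faster than 0.7 m/s out of the gripper: a fall of more than 25 mm) ((linear speed of bottle_red above 0.7 m/s and contact force between the fingers and bottle_red below 0.05 N) or (linear speed of bottle_white above 0.7 m/s and contact force between the fingers and bottle_white below 0.05 N) or (linear speed of bottle_green above 0.7 m/s and contact force between the fingers and bottle_green below 0.05 N) or (linear speed of bottle_yellow above 0.7 m/s and contact force between the fingers and bottle_yellow below 0.05 N)).
It also fails if it takes over 109 s, if anything falls off the work surface, if the arm or the gripper's body presses on something with over 40 N, if the wrist force passes 120 N, or if a joint passes its speed limit or range.

### The arm

A 6-joint arm with a two-finger parallel gripper is mounted at the origin on the work surface. World frame = base frame: x ahead of the robot, y to its left, z up, the work surface at z = 0. Lengths are in m, angles in rad, forces in N, time in s.
With the tool pointing down it reaches from about 0.275 to 0.75 m from the base axis. Payload 10.2 kg.
Tool frame: the origin (TCP) lies midway between the tips of the shut fingers; the grasp point (between the pads) lies 19 mm behind it; z points along the fingers, y is the line along which they close (so a half turn about z gives the same grasp; the last joint's range is limited). The gripper opens to 85 mm and grips with 20 to 120 N. Pads are 22 mm wide; open, the fingers measure 114 mm over their backs; the gripper's body (76 mm by 85 mm) begins 54 mm behind the grasp point. The pads swing forward as they close: fully open they stand 13 mm farther back than shut.
Start: joints at [0.878, 0.313, 1.498, -0, 1.331, -0.223], TCP at [0.238, 0.468, 0.231] pointing down, gripper open.
Joint ranges: [-2.94, 2.94], [-0.97, 2.17], [0.19, 2.56], [-1.23, 4.37], [0.02, 3.11], [-2.88, 2.88]. Speed limits (rad/s): [2.39, 2.39, 3.01, 3.14, 3.14, 3.14].

### API

Orientations are given as a rotation vector (axis times angle).
In Python, from plant import * gives the robot as it stands. The module is installed in compiled form; this text tells all that it offers.
- The arm moves only by the shell command python3 -m jog 'ROWS' [OPENING]. ROWS is JSON, a list of rows, each an object of numbers: "tx", "ty", "tz": the shift along the tool's x, y, z in mm; "twist": the turn about the tool's z in rad. In form: [{"tx": .., "ty": .., "tz": .., "twist": ..}, ...]. A call has 1 to 8 rows; each row shifts and turns the commanded pose from where the row before left it, along the tool's axes as they then stand; what a row does not reach is not made up. A row lasts 1/10 s, in which the tool goes at most 50 mm and 8.59 degrees, less where a joint would pass 70% of its speed; a pose out of reach is approached as far as the arm can. A call with a gripper value outside its range is refused whole. OPENING is the finger opening in mm, from 0 to 85.4, set as the call begins (- or left out, the last holds). The fingers move at their own pace and stop on an object; the grip force is fixed at half the most. Time passes only in rows, so rows that do not move let the fingers close. It gives the time, the measured TCP pose, the force, the opening and the grip force at its end, in the units of the state.
- state(): the state, without advancing time (a new reading comes with each control period).
- snapshot(name): name is "side" or "top" or "wrist"; returns (picture, depth): 384x512x3 uint8, blue, green, red; 384x512 float32, m along the optical axis (not along the pixel's ray), 0 where there is no reading.
- get_calibration(name): a dict with "fx", "fy", "cx", "cy" (pixels), "k1" (the pictures are not rectified: a ray, as slopes to the right and down, at radius r is drawn at 1 + k1 r^2 times it, then the intrinsics apply), "R" (3x3) and "t" (3): a world point X has camera coordinates R X + t. Camera axes: x right, y down, z forward; pixel columns grow to the right and rows downward; lengths in m; the calibration is good to about 2 mm. A picture is of the moment at which its call begins: read the wrist's pose just before it. get_calibration takes no time and is no camera call; for the wrist camera it gives the pose at the moment of the call.
- hand_in(): hands the job in; it is judged then, once.
Trained networks look in the newest picture that a camera, given by its name, has taken for a name from the list of things; names that differ only in an ending like _2 or _b are one class to them, and where a whole thing is asked for, a point or a joint stands for the part that bears it (a point fixed in the world has none). Each returns a list of dicts, best first, with "conf" (0 to 1); they miss things now and then, are a little off and sometimes report something else, mostly with a low value. They report only what shows in the picture. A call takes as long as a camera call. They do not tell look-alikes from the thing itself.
- spot_in(name, camera): "pixel" ([row, column] in pixels, amid what is visible of it).
- trace(name, camera): "pixels" (384x512 bool, what is visible of it) and "pixel" ([row, column] in pixels, amid what is visible of it).
- pinpoint(name, camera): "pixel" ([row, column] in pixels: a listed point, or the origin of a listed thing).
The state is a dict: "clock": time; "joint_pos": joint angles; "dq": joint speeds; "effort": joint torques, N m; "tool_pos": TCP position; "eef_rot": TCP orientation; "wrist_force": force on the tool from outside, world axes, zero at the start; "moment": the same for the moment, N m; "finger_gap": finger opening in m; "grasp_force": force on a finger pad.
Only numpy, scipy, OpenCV 4.12 (cv2) and the standard library are available. Lean on these libraries where they do the work, as an engineer would, in place of code of your own. Each camera call takes 0.05 s, during which the arm holds its last target. There are 200 camera calls.

## Working session

There is one attempt and no reset: what is moved stays moved. The work goes in short steps, Python scripts to look and compute and a shell command to move; the robot and the scene stay as the last step left them, time stands still between calls to the robot, and variables do not carry over. Pictures are saved under pics/ and viewed, at most 14 in all, crops included, and the job is handed in when it is done.

```bash
mkdir -p pics; python3 - <<'E'
from plant import *
import cv2,numpy as np
for n in("top","side"):
    p,d=snapshot(n);cv2.imwrite(f"pics/{n}0.png",p);np.save(f"pics/{n}0.npy",d)
    c=get_calibration(n);print(n,{k:np.round(v,3).tolist() for k,v in c.items()})
s=state();print(s["clock"],s["tool_pos"],s["eef_rot"])
E
```

```text
top {'fx': 443.018, 'fy': 443.018, 'cx': 258.667, 'cy': 194.888, 'k1': -0.166, 'R': [[-0.014, -1.0, 0.018], [-0.981, 0.01, -0.191], [0.191, -0.02, -0.981]], 't': [-0.022, 0.499, 0.695]}
side {'fx': 473.848, 'fy': 473.848, 'cx': 254.314, 'cy': 187.518, 'k1': -0.025, 'R': [[0.956, -0.293, -0.01], [-0.22, -0.693, -0.687], [0.194, 0.659, -0.727]], 't': [-0.458, 0.129, 0.737]}
0.1 [0.23753089 0.46794625 0.23078249] [-7.31139941e-01 -3.05476597e+00  1.62309728e-03]
```

View pics/top0.png

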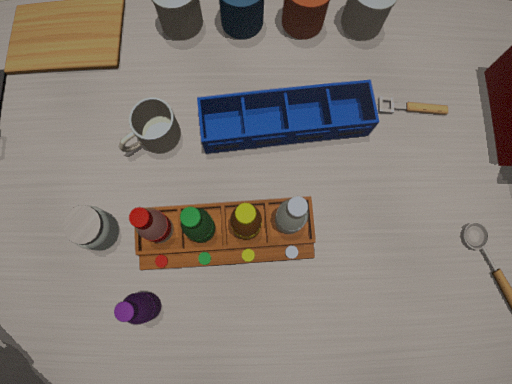

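View pics/side0.png

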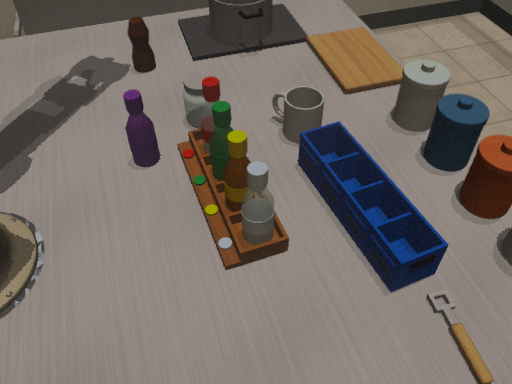

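Left to right (from +y), the top picture shows red (142,218), green (190,217), yellow (245,213) and white (296,206) in the rack. The matching tags are at row ~255. The blue crate is behind the rack at (290,115). The purple bottle at (125,312) is the look-alike and stands outside the rack.

```bash
cat > h.py <<'E'
from plant import *
import cv2,numpy as np
from scipy.spatial.transform import Rotation as Ro
def cloud(d,c):
    v,u=np.indices(d.shape);K=np.array([[c["fx"],0,c["cx"]],[0,c["fy"],c["cy"]],[0,0,1.]])
    r=cv2.undistortPoints(np.stack([u,v],-1).reshape(-1,1,2).astype(np.float64),K,np.array([c["k1"],0,0,0.])).reshape(*d.shape,2)
    P=np.dstack([r*d[...,None],d]);return (P-np.ravel(c["t"]))@np.array(c["R"])
def yaw_y():
    s=state();R=Ro.from_rotvec(s["eef_rot"]).as_matrix();return s,R
def rows(target,ang=None):
    """shift in tool mm to target TCP; twist so tool y has world angle ang"""
    s,R=yaw_y();d=R.T@(np.array(target)-s["tool_pos"])*1e3
    a=np.arctan2(R[1,1],R[0,1]);tw=None if ang is None else round(a-ang,3)
    print("tcp",np.round(s["tool_pos"],4),"yang",round(a,3),"shift tool mm",d.round(1),"twist",tw)
E
python3 - <<'E'
from h import *
for n in("top","side"):
    p=cv2.imread(f"pics/{n}0.png");d=np.load(f"pics/{n}0.npy");P=cloud(d,get_calibration(n))
    H,S,V=cv2.split(cv2.cvtColor(p,cv2.COLOR_BGR2HSV));ok=d>0
    reg=(P[...,0]>.2)&(P[...,0]<.75)&(abs(P[...,1])<.3)&ok
    m=reg&(H>105)&(H<125)&(S>150)&(abs(P[...,2]-.075)<.006)
    q=P[m];r=cv2.minAreaRect(q[:,:2].astype(np.float32)*1000);print(n,"crate",m.sum(),r,q[:,2].mean())
    for nm,k in dict(red=((H<6)|(H>174))&(S>150),green=(H>50)&(H<75)&(S>150),yellow=(H>25)&(H<35)&(S>150),white=(S<40)&(V>120)).items():
        a=reg&k&(P[...,2]>.135)&(P[...,2]<.18)
        t=reg&k&(P[...,2]>.02)&(P[...,2]<.045)
        for l,mm in(("cap",a),("tag",t)):
            c,lab,st,ce=cv2.connectedComponentsWithStats(mm.astype(np.uint8))
            for i in range(1,c):
                if st[i,4]>25:
                    q=P[lab==i];print(nm,l,st[i,4],ce[i].round(),q.min(0).round(3),q.max(0).round(3),np.median(q,0).round(3))
E
```

```text
top crate 1270 ((641.4139404296875, -79.99617004394531), (81.00202178955078, 304.32879638671875), 6.523439407348633) 0.07419162145167316
red cap 380 [140. 218.] [0.432 0.131 0.135] [0.459 0.159 0.164] [0.445 0.143 0.161]
green cap 178 [189. 215.] [0.433 0.058 0.149] [0.459 0.085 0.165] [0.448 0.074 0.162]
yellow cap 350 [245. 213.] [ 0.437 -0.02   0.149] [0.465 0.008 0.164] [ 0.451 -0.006  0.161]
white cap 323 [297. 206.] [ 0.446 -0.094  0.157] [ 0.474 -0.067  0.164] [ 0.46  -0.08   0.161]
side crate 1517 ((641.6268920898438, -78.91435241699219), (82.13898468017578, 306.6598205566406), 6.165520668029785) 0.07360049511463336
red cap 299 [210.  87.] [0.432 0.129 0.135] [0.46  0.157 0.164] [0.445 0.136 0.157]
green cap 136 [221. 106.] [0.434 0.058 0.159] [0.459 0.085 0.163] [0.446 0.071 0.161]
yellow cap 191 [236. 136.] [ 0.437 -0.019  0.152] [0.465 0.01  0.163] [ 0.451 -0.006  0.161]
white cap 239 [257. 168.] [ 0.446 -0.093  0.159] [ 0.474 -0.065  0.163] [ 0.46  -0.08   0.161]
```

```bash
python3 -c "
from h import *
rows((.446,.144,.225),.07)"
```

```text
tcp [0.2375 0.4679 0.2308] yang 1.101 shift tool mm [-332.5 -194.5    5.9] twist 1.031
```

```bash
python3 -m jog '[{"tx":-20,"ty":-12},{"tx":-35,"ty":-20},{"tx":-40,"ty":-24},{"tx":-40,"ty":-24},{"tx":-40,"ty":-24},{"tx":-40,"ty":-24},{"tx":-40,"ty":-24},{"tx":-40,"ty":-24}]' 85
python3 -m jog '[{"tx":-30,"ty":-18,"twist":0.1},{"twist":0.14},{"twist":0.14},{"twist":0.14},{"twist":0.14},{"twist":0.14},{"twist":0.14},{"twist":0.09}]'
python3 -c "
from h import *
rows((.446,.144,.19),.07)"
```

```text
tcp [0.2375 0.4679 0.2308] yang 1.101 shift tool mm [-332.6 -194.4   40.9] twist 1.031schema error: expected keys tx, ty, tz, twist
schema error: expected keys tx, ty, tz, twist
```

All four keys are required.

```bash
python3 -m jog '[{"tx":-20,"ty":-12,"tz":0,"twist":0},{"tx":-35,"ty":-20,"tz":0,"twist":0},{"tx":-40,"ty":-24,"tz":0,"twist":0},{"tx":-40,"ty":-24,"tz":0,"twist":0},{"tx":-40,"ty":-24,"tz":0,"twist":0},{"tx":-40,"ty":-24,"tz":0,"twist":0},{"tx":-40,"ty":-24,"tz":0,"twist":0},{"tx":-40,"ty":-24,"tz":0,"twist":0}]' 85
python3 -m jog '[{"tx":-30,"ty":-18,"tz":0,"twist":0.1},{"tx":0,"ty":0,"tz":0,"twist":0.14},{"tx":0,"ty":0,"tz":0,"twist":0.14},{"tx":0,"ty":0,"tz":0,"twist":0.14},{"tx":0,"ty":0,"tz":0,"twist":0.14},{"tx":0,"ty":0,"tz":0,"twist":0.14},{"tx":0,"ty":0,"tz":0,"twist":0.14},{"tx":0,"ty":0,"tz":0,"twist":0.09}]'
python3 -c "
from h import *
rows((.446,.144,.19),.07)"
```

```text
clock: 0.9
tool_pos: [0.4216, 0.1758, 0.2312]
eef_rot: [-0.731, -3.055, 0.0]
wrist_force: [1.8, 0.9, -0.5]
finger_gap: 0.085
grasp_force: 0.0
clock: 1.7
tool_pos: [0.4395, 0.148, 0.231]
eef_rot: [-2.147, -2.293, 0.001]
wrist_force: [0.4, -0.3, 1.0]
finger_gap: 0.085
grasp_force: 0.0
tcp [0.4395 0.148  0.231 ] yang 0.066 shift tool mm [-4.4  6.3 41. ] twist -0.004
```

```bash
cat >> h.py <<'E'
def wristcap(nm):
    c=get_calibration("wrist");p,d=snapshot("wrist");P=cloud(d,c)
    H,S,V=cv2.split(cv2.cvtColor(p,cv2.COLOR_BGR2HSV))
    k=dict(red=((H<6)|(H>174))&(S>130),green=(H>45)&(H<80)&(S>130),yellow=(H>22)&(H<37)&(S>130),white=(S<50)&(V>100))[nm]
    m=k&(d>0)&(abs(P[...,2]-.161)<.006);n,lab,st,ce=cv2.connectedComponentsWithStats(m.astype(np.uint8))
    for i in range(1,n):
        if st[i,4]>80:
            q=P[lab==i];print(nm,st[i,4],ce[i].round(),((q.min(0)+q.max(0))/2).round(4),np.ptp(q,0).round(3))
    return p
E
python3 -c "
from h import *
p=wristcap('red');cv2.imwrite('pics/w1.png',p)
rows((.446,.144,.13),.07)"
```

```text
red 1292 [263. 206.] [0.4463 0.1472 0.1595] [0.029 0.029 0.008]
tcp [0.4395 0.148  0.231 ] yang 0.063 shift tool mm [ -4.4   6.3 101. ] twist -0.007
```

View pics/w1.png

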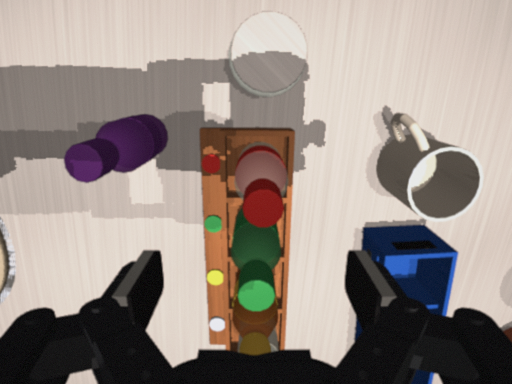

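The red cap is in the rack at (263,206), with its tag beside it at (210,162). The purple look-alike at (87,160) is off the rack, so this is the right bottle. I'm descending onto red and gripping.

```bash
python3 -m jog '[{"tx":-3,"ty":6.3,"tz":5,"twist":0},{"tx":0,"ty":0,"tz":20,"twist":0},{"tx":0,"ty":0,"tz":25,"twist":0},{"tx":0,"ty":0,"tz":25,"twist":0},{"tx":0,"ty":0,"tz":20,"twist":0},{"tx":0,"ty":0,"tz":6,"twist":0}]'
python3 -m jog '[{"tx":0,"ty":0,"tz":0,"twist":0},{"tx":0,"ty":0,"tz":0,"twist":0},{"tx":0,"ty":0,"tz":0,"twist":0},{"tx":0,"ty":0,"tz":0,"twist":0},{"tx":0,"ty":0,"tz":0,"twist":0},{"tx":0,"ty":0,"tz":0,"twist":0},{"tx":0,"ty":0,"tz":0,"twist":0},{"tx":0,"ty":0,"tz":0,"twist":0}]' 20
```

```text
clock: 2.35
tool_pos: [0.4453, 0.1452, 0.1281]
eef_rot: [-2.137, -2.299, 0.005]
wrist_force: [-0.3, 0.7, 0.1]
finger_gap: 0.0852
grasp_force: 0.0
clock: 3.15
tool_pos: [0.4466, 0.1455, 0.1312]
eef_rot: [2.14, 2.298, 0.002]
wrist_force: [-1.2, 0.0, 7.1]
finger_gap: 0.0284
grasp_force: 59.1
```

```bash
python3 -m jog '[{"tx":0,"ty":0,"tz":-8,"twist":0},{"tx":0,"ty":0,"tz":-20,"twist":0},{"tx":0,"ty":0,"tz":-30,"twist":0},{"tx":0,"ty":0,"tz":-25,"twist":0},{"tx":0,"ty":0,"tz":-12,"twist":0},{"tx":0,"ty":15,"tz":0,"twist":0},{"tx":0,"ty":30,"tz":0,"twist":0},{"tx":0,"ty":30,"tz":0,"twist":0}]'
python3 -m jog '[{"tx":-10,"ty":10,"tz":0,"twist":0},{"tx":-25,"ty":0,"tz":0,"twist":0},{"tx":-35,"ty":0,"tz":0,"twist":0},{"tx":-40,"ty":0,"tz":0,"twist":0},{"tx":-40,"ty":0,"tz":0,"twist":0},{"tx":-40,"ty":0,"tz":0,"twist":0},{"tx":-40,"ty":0,"tz":0,"twist":0},{"tx":-40,"ty":0,"tz":0,"twist":0}]'
python3 -c "
from h import *
rows((.654,-.191,.226),.1)"
```

```text
clock: 3.95
tool_pos: [0.5217, 0.1509, 0.2259]
eef_rot: [2.141, 2.299, 0.0]
wrist_force: [0.4, -0.1, -1.3]
finger_gap: 0.0286
grasp_force: 60.0
clock: 4.75
tool_pos: [0.5494, -0.1196, 0.2256]
eef_rot: [-2.141, -2.299, 0.0]
wrist_force: [0.7, 0.1, -2.4]
finger_gap: 0.0286
grasp_force: 60.3
tcp [ 0.5494 -0.1196  0.2256] yang 0.071 shift tool mm [-78.7  99.3  -0.5] twist -0.029
```

```bash
python3 -m jog '[{"tx":-35,"ty":10,"tz":0,"twist":0},{"tx":-25,"ty":20,"tz":0,"twist":0},{"tx":-13,"ty":30,"tz":0,"twist":0},{"tx":0,"ty":25,"tz":0,"twist":0},{"tx":0,"ty":14,"tz":0,"twist":0},{"tx":0,"ty":0,"tz":0,"twist":0},{"tx":0,"ty":0,"tz":0,"twist":0}]'
python3 - <<'E'
from h import *
rows((.654,-.1913,.125),.1)
p,d=snapshot("top");P=cloud(d,get_calibration("top"))
H,S,V=cv2.split(cv2.cvtColor(p,cv2.COLOR_BGR2HSV))
m=(d>0)&(P[...,0]>.55)&(P[...,0]<.75)&(P[...,1]<.12)&(H>105)&(H<125)&(S>150)&(abs(P[...,2]-.075)<.006)
print(cv2.minAreaRect(P[m][:,:2].astype(np.float32)*1000))
cv2.imwrite("pics/top1.png",p)
p,d=snapshot("side");cv2.imwrite("pics/side1.png",cv2.resize(p[90:330,250:512],None,fx=2.2,fy=2.2))
E
```

```text
clock: 5.45
tool_pos: [0.6533, -0.1837, 0.2251]
eef_rot: [-2.14, -2.298, 0.001]
wrist_force: [-1.0, -0.7, -1.8]
finger_gap: 0.0284
grasp_force: 60.4
tcp [ 0.6533 -0.1837  0.2251] yang 0.071 shift tool mm [ -7.7   0.3 100.1] twist -0.029
((633.0634155273438, -9.229301452636719), (80.6013412475586, 162.244140625), 6.395893096923828)
```

View pics/side1.png

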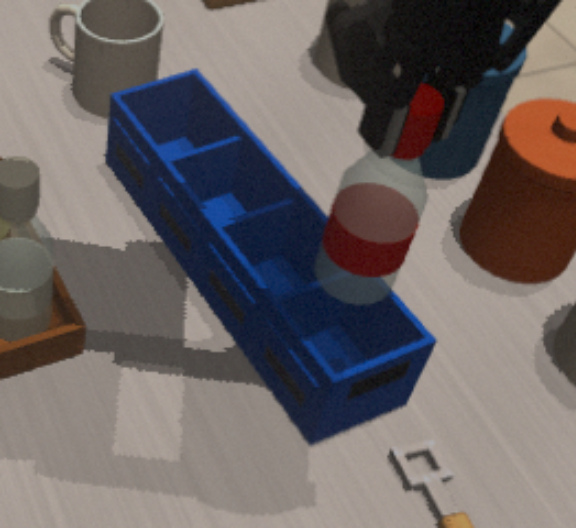

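The bottle hangs upright over the right-end cell. The canisters stand close behind the crate, so I'm checking their extents before lowering and opening.

```bash
python3 - <<'E'
from h import *
for n in("top","side"):
    d=np.load(f"pics/{n}0.npy");P=cloud(d,get_calibration(n))
    for y in np.arange(-.3,.2,.04):
        m=(d>0)&(P[...,0]>.69)&(P[...,0]<1)&(abs(P[...,1]-y)<.02)&(P[...,2]>.09)
        if m.sum()>5:print(n,round(y,2),m.sum(),"xmin",P[m][:,0].min().round(3),"zmax",P[m][:,2].max().round(3))
E
```

```text
top -0.26 215 xmin 0.816 zmax 0.12
top -0.22 301 xmin 0.816 zmax 0.119
top -0.14 210 xmin 0.816 zmax 0.119
top -0.1 244 xmin 0.816 zmax 0.118
top -0.02 228 xmin 0.815 zmax 0.119
top 0.02 221 xmin 0.815 zmax 0.119
top 0.1 283 xmin 0.815 zmax 0.12
top 0.14 229 xmin 0.815 zmax 0.119
side -0.14 791 xmin 0.815 zmax 0.133
side -0.1 619 xmin 0.815 zmax 0.134
side -0.06 145 xmin 0.841 zmax 0.117
side -0.02 1067 xmin 0.816 zmax 0.133
side 0.02 491 xmin 0.816 zmax 0.132
side 0.06 140 xmin 0.839 zmax 0.116
side 0.1 888 xmin 0.816 zmax 0.133
side 0.14 349 xmin 0.816 zmax 0.133
side 0.18 6 xmin 0.851 zmax 0.115
```

```bash
python3 -m jog '[{"tx":-7.7,"ty":0.3,"tz":0,"twist":0},{"tx":0,"ty":0,"tz":10,"twist":0},{"tx":0,"ty":0,"tz":20,"twist":0},{"tx":0,"ty":0,"tz":25,"twist":0},{"tx":0,"ty":0,"tz":25,"twist":0},{"tx":0,"ty":0,"tz":12,"twist":0},{"tx":0,"ty":0,"tz":5,"twist":0},{"tx":0,"ty":0,"tz":0,"twist":0}]'
python3 -m jog '[{"tx":0,"ty":0,"tz":2,"twist":0},{"tx":0,"ty":0,"tz":1.5,"twist":0},{"tx":0,"ty":0,"tz":0,"twist":0},{"tx":0,"ty":0,"tz":0,"twist":0}]'
```

```text
clock: 6.35
tool_pos: [0.6548, -0.1914, 0.1283]
eef_rot: [-2.141, -2.299, 0.0]
wrist_force: [0.4, 0.7, -1.5]
finger_gap: 0.0288
grasp_force: 60.5
clock: 6.75
tool_pos: [0.655, -0.1913, 0.1251]
eef_rot: [2.141, 2.299, 0.0]
wrist_force: [-0.1, 0.3, -2.2]
finger_gap: 0.0286
grasp_force: 60.5
```

```bash
python3 -m jog '[{"tx":0,"ty":-0.5,"tz":1,"twist":0},{"tx":0,"ty":0,"tz":0.5,"twist":0},{"tx":0,"ty":0,"tz":0,"twist":0}]'
python3 -m jog '[{"tx":0,"ty":0,"tz":0,"twist":0},{"tx":0,"ty":0,"tz":0,"twist":0},{"tx":0,"ty":0,"tz":0,"twist":0},{"tx":0,"ty":0,"tz":0,"twist":0},{"tx":0,"ty":0,"tz":0,"twist":0},{"tx":0,"ty":0,"tz":0,"twist":0}]' 85
```

```text
clock: 7.05
tool_pos: [0.6546, -0.1915, 0.1243]
eef_rot: [2.14, 2.298, 0.001]
wrist_force: [-2.0, 0.0, 4.2]
finger_gap: 0.0281
grasp_force: 61.2
clock: 7.65
tool_pos: [0.6544, -0.1913, 0.1233]
eef_rot: [-2.141, -2.299, 0.0]
wrist_force: [0.0, -1.1, -0.4]
finger_gap: 0.0851
grasp_force: 0.0
```

```bash
python3 -m jog '[{"tx":0,"ty":0,"tz":-15,"twist":0},{"tx":0,"ty":0,"tz":-35,"twist":0},{"tx":0,"ty":0,"tz":-35,"twist":0},{"tx":10,"ty":-7,"tz":-20,"twist":0},{"tx":30,"ty":-20,"tz":0,"twist":0},{"tx":36,"ty":-25,"tz":0,"twist":0},{"tx":40,"ty":-27,"tz":0,"twist":0},{"tx":40,"ty":-27,"tz":0,"twist":0}]'
python3 -m jog '[{"tx":40,"ty":-27,"tz":0,"twist":0},{"tx":40,"ty":-27,"tz":0,"twist":0},{"tx":28,"ty":-20,"tz":0,"twist":0},{"tx":13,"ty":-9,"tz":0,"twist":0},{"tx":0,"ty":0,"tz":0,"twist":0},{"tx":0,"ty":0,"tz":0,"twist":0}]'
python3 - <<'E'
from h import *
wristcap('green');rows((.446,.0725,.130))
p,d=snapshot("top");P=cloud(d,get_calibration("top"))
H,S,V=cv2.split(cv2.cvtColor(p,cv2.COLOR_BGR2HSV))
m=((H<6)|(H>174))&(S>150)&(d>0)&(abs(P[...,2]-.153)<.006)&(P[...,0]>.6)&(P[...,0]<.7)
q=P[m];print("red placed",q.min(0),q.max(0))
cv2.imwrite("pics/top2.png",p)
E
```

```text
clock: 8.45
tool_pos: [0.5363, -0.042, 0.2295]
eef_rot: [2.141, 2.297, 0.001]
wrist_force: [0.9, 0.8, 1.0]
finger_gap: 0.0851
grasp_force: 0.0
clock: 9.05
tool_pos: [0.447, 0.071, 0.2289]
eef_rot: [2.141, 2.298, 0.001]
wrist_force: [0.2, -0.9, -1.2]
finger_gap: 0.0849
grasp_force: 0.0
green 1273 [253. 201.] [0.4469 0.0741 0.1595] [0.027 0.029 0.009]
tcp [0.4471 0.0707 0.2286] yang 0.07 shift tool mm [ 1.9 -1.  98.6] twist None
red placed [ 0.63994028 -0.204443    0.14710451] [ 0.66830604 -0.17580983  0.15732533]
```

```bash
python3 -m jog '[{"tx":2,"ty":-0.7,"tz":5,"twist":0},{"tx":0,"ty":0,"tz":20,"twist":0},{"tx":0,"ty":0,"tz":25,"twist":0},{"tx":0,"ty":0,"tz":25,"twist":0},{"tx":0,"ty":0,"tz":18,"twist":0},{"tx":0,"ty":0,"tz":5,"twist":0},{"tx":0,"ty":0,"tz":0,"twist":0}]'
python3 -m jog '[{"tx":0,"ty":0,"tz":0,"twist":0},{"tx":0,"ty":0,"tz":0,"twist":0},{"tx":0,"ty":0,"tz":0,"twist":0},{"tx":0,"ty":0,"tz":0,"twist":0},{"tx":0,"ty":0,"tz":0,"twist":0},{"tx":0,"ty":0,"tz":0,"twist":0},{"tx":0,"ty":0,"tz":0,"twist":0},{"tx":0,"ty":0,"tz":0,"twist":0}]' 20
```

```text
clock: 9.85
tool_pos: [0.4453, 0.0733, 0.1299]
eef_rot: [-2.141, -2.298, 0.001]
wrist_force: [-0.1, 0.2, 0.5]
finger_gap: 0.085
grasp_force: 0.0
clock: 10.65
tool_pos: [0.4458, 0.0735, 0.1309]
eef_rot: [2.14, 2.298, 0.001]
wrist_force: [-1.3, -0.2, 5.7]
finger_gap: 0.0286
grasp_force: 59.1
```

```bash
python3 -m jog '[{"tx":0,"ty":0,"tz":-8,"twist":0},{"tx":0,"ty":0,"tz":-20,"twist":0},{"tx":0,"ty":0,"tz":-30,"twist":0},{"tx":0,"ty":0,"tz":-25,"twist":0},{"tx":0,"ty":0,"tz":-12,"twist":0},{"tx":0,"ty":18,"tz":0,"twist":0},{"tx":0,"ty":33,"tz":0,"twist":0},{"tx":0,"ty":33,"tz":0,"twist":0}]'
python3 -m jog '[{"tx":-15,"ty":15,"tz":0,"twist":0},{"tx":-30,"ty":10,"tz":0,"twist":0},{"tx":-40,"ty":10,"tz":0,"twist":0},{"tx":-40,"ty":10,"tz":0,"twist":0},{"tx":-40,"ty":20,"tz":0,"twist":0},{"tx":-25,"ty":22,"tz":0,"twist":0},{"tx":-14,"ty":15,"tz":0,"twist":0},{"tx":0,"ty":0,"tz":0,"twist":0}]'
python3 -c "
from h import *
rows((.6457,-.1168,.124))"
```

```text
clock: 11.45
tool_pos: [0.5299, 0.0796, 0.2257]
eef_rot: [-2.141, -2.299, 0.0]
wrist_force: [0.2, -1.0, -0.8]
finger_gap: 0.0281
grasp_force: 59.7
clock: 12.25
tool_pos: [0.646, -0.1186, 0.2241]
eef_rot: [-2.143, -2.296, 0.001]
wrist_force: [-0.2, 1.3, -2.6]
finger_gap: 0.0284
grasp_force: 60.2
tcp [ 0.646  -0.1186  0.2241] yang 0.069 shift tool mm [  1.8  -0.  100.1] twist None
```

```bash
python3 -m jog '[{"tx":1,"ty":0,"tz":5,"twist":0},{"tx":0,"ty":0,"tz":20,"twist":0},{"tx":0,"ty":0,"tz":25,"twist":0},{"tx":0,"ty":0,"tz":25,"twist":0},{"tx":0,"ty":0,"tz":15,"twist":0},{"tx":0,"ty":0,"tz":7,"twist":0},{"tx":0,"ty":0,"tz":2,"twist":0},{"tx":0,"ty":0,"tz":0,"twist":0}]'
python3 -m jog '[{"tx":0,"ty":0,"tz":1.5,"twist":0},{"tx":0,"ty":0,"tz":0,"twist":0},{"tx":0,"ty":0,"tz":0,"twist":0}]'
```

```text
clock: 13.05
tool_pos: [0.6453, -0.1155, 0.127]
eef_rot: [2.14, 2.299, 0.0]
wrist_force: [-0.1, -1.1, -1.5]
finger_gap: 0.0288
grasp_force: 60.3
clock: 13.35
tool_pos: [0.6454, -0.1158, 0.1252]
eef_rot: [2.141, 2.298, 0.0]
wrist_force: [-1.0, 0.1, -1.4]
finger_gap: 0.0285
grasp_force: 60.3
```

```bash
python3 -m jog '[{"tx":0,"ty":0,"tz":1,"twist":0},{"tx":0,"ty":0,"tz":0.7,"twist":0},{"tx":0,"ty":0,"tz":0,"twist":0}]'
python3 -m jog '[{"tx":0,"ty":0,"tz":0,"twist":0},{"tx":0,"ty":0,"tz":0,"twist":0},{"tx":0,"ty":0,"tz":0,"twist":0},{"tx":0,"ty":0,"tz":0,"twist":0},{"tx":0,"ty":0,"tz":0,"twist":0},{"tx":0,"ty":0,"tz":0,"twist":0}]' 85
```

```text
clock: 13.65
tool_pos: [0.6456, -0.1159, 0.124]
eef_rot: [2.14, 2.298, 0.001]
wrist_force: [-1.2, 0.9, 4.3]
finger_gap: 0.0286
grasp_force: 61.0
clock: 14.25
tool_pos: [0.6453, -0.1158, 0.1231]
eef_rot: [2.141, 2.299, -0.0]
wrist_force: [-0.5, 0.2, -0.3]
finger_gap: 0.085
grasp_force: 0.0
```

```bash
python3 -m jog '[{"tx":0,"ty":0,"tz":-15,"twist":0},{"tx":0,"ty":0,"tz":-35,"twist":0},{"tx":0,"ty":0,"tz":-35,"twist":0},{"tx":5,"ty":-7,"tz":-20,"twist":0},{"tx":15,"ty":-23,"tz":0,"twist":0},{"tx":23,"ty":-35,"tz":0,"twist":0},{"tx":26,"ty":-40,"tz":0,"twist":0},{"tx":25,"ty":-36,"tz":0,"twist":0}]'
python3 -m jog '[{"tx":20,"ty":-30,"tz":0,"twist":0},{"tx":10,"ty":-15,"tz":0,"twist":0},{"tx":0,"ty":0,"tz":0,"twist":0},{"tx":0,"ty":0,"tz":0,"twist":0}]'
python3 - <<'E'
from h import *
wristcap('yellow');rows((.451,-.0045,.130))
E
```

```text
clock: 15.05
tool_pos: [0.4961, -0.0311, 0.228]
eef_rot: [-2.141, -2.299, -0.0]
wrist_force: [0.3, 0.7, 0.8]
finger_gap: 0.0849
grasp_force: 0.0
clock: 15.45
tool_pos: [0.4516, -0.0056, 0.2285]
eef_rot: [2.14, 2.298, 0.001]
wrist_force: [0.4, 0.7, 0.3]
finger_gap: 0.0849
grasp_force: 0.0
tcp [ 0.4518 -0.0058  0.2282] yang 0.071 shift tool mm [ 1.4 -0.7 98.2] twist None
```

The wrist colour filter missed the yellow cap, but the top and side estimates agree within 1 mm, so I'm going ahead.

```bash
python3 -m jog '[{"tx":1.2,"ty":-0.7,"tz":5,"twist":0},{"tx":0,"ty":0,"tz":20,"twist":0},{"tx":0,"ty":0,"tz":25,"twist":0},{"tx":0,"ty":0,"tz":25,"twist":0},{"tx":0,"ty":0,"tz":18,"twist":0},{"tx":0,"ty":0,"tz":5,"twist":0},{"tx":0,"ty":0,"tz":0,"twist":0}]'
python3 -m jog '[{"tx":0,"ty":0,"tz":0,"twist":0},{"tx":0,"ty":0,"tz":0,"twist":0},{"tx":0,"ty":0,"tz":0,"twist":0},{"tx":0,"ty":0,"tz":0,"twist":0},{"tx":0,"ty":0,"tz":0,"twist":0},{"tx":0,"ty":0,"tz":0,"twist":0},{"tx":0,"ty":0,"tz":0,"twist":0},{"tx":0,"ty":0,"tz":0,"twist":0}]' 20
```

```text
clock: 16.2
tool_pos: [0.4502, -0.0043, 0.1296]
eef_rot: [-2.141, -2.298, 0.001]
wrist_force: [-0.1, 0.0, 0.7]
finger_gap: 0.0851
grasp_force: 0.0
clock: 17.0
tool_pos: [0.4505, -0.0042, 0.1308]
eef_rot: [2.14, 2.298, 0.001]
wrist_force: [-0.5, -0.5, 5.8]
finger_gap: 0.0285
grasp_force: 59.9
```

```bash
python3 -m jog '[{"tx":0,"ty":0,"tz":-8,"twist":0},{"tx":0,"ty":0,"tz":-20,"twist":0},{"tx":0,"ty":0,"tz":-30,"twist":0},{"tx":0,"ty":0,"tz":-25,"twist":0},{"tx":0,"ty":0,"tz":-12,"twist":0},{"tx":0,"ty":18,"tz":0,"twist":0},{"tx":0,"ty":33,"tz":0,"twist":0},{"tx":0,"ty":33,"tz":0,"twist":0}]'
python3 -m jog '[{"tx":-10,"ty":30,"tz":0,"twist":0},{"tx":-15,"ty":30,"tz":0,"twist":0},{"tx":-15,"ty":25,"tz":0,"twist":0},{"tx":-11,"ty":15,"tz":0,"twist":0},{"tx":0,"ty":0,"tz":0,"twist":0},{"tx":0,"ty":0,"tz":0,"twist":0}]'
python3 -c "
from h import *
rows((.6373,-.0422,.124))"
```

```text
clock: 17.8
tool_pos: [0.5347, 0.002, 0.2255]
eef_rot: [2.141, 2.299, 0.0]
wrist_force: [0.5, -0.4, -1.8]
finger_gap: 0.0285
grasp_force: 60.0
clock: 18.4
tool_pos: [0.6369, -0.0418, 0.2247]
eef_rot: [-2.14, -2.298, 0.001]
wrist_force: [-0.6, -0.1, -2.8]
finger_gap: 0.0283
grasp_force: 60.3
tcp [ 0.6369 -0.0418  0.2247] yang 0.071 shift tool mm [ -0.5   0.5 100.7] twist None
```

```bash
python3 -m jog '[{"tx":-0.5,"ty":0.5,"tz":5,"twist":0},{"tx":0,"ty":0,"tz":20,"twist":0},{"tx":0,"ty":0,"tz":25,"twist":0},{"tx":0,"ty":0,"tz":25,"twist":0},{"tx":0,"ty":0,"tz":15,"twist":0},{"tx":0,"ty":0,"tz":7,"twist":0},{"tx":0,"ty":0,"tz":2,"twist":0},{"tx":0,"ty":0,"tz":0,"twist":0}]'
python3 -m jog '[{"tx":0,"ty":0,"tz":1.5,"twist":0},{"tx":0,"ty":0,"tz":1,"twist":0},{"tx":0,"ty":0,"tz":0,"twist":0},{"tx":0,"ty":0,"tz":0,"twist":0}]'
```

```text
clock: 19.2
tool_pos: [0.638, -0.0423, 0.1268]
eef_rot: [2.14, 2.298, 0.001]
wrist_force: [-0.4, -0.4, -1.9]
finger_gap: 0.0286
grasp_force: 60.3
clock: 19.6
tool_pos: [0.6379, -0.0424, 0.1238]
eef_rot: [2.141, 2.299, 0.0]
wrist_force: [-0.8, -0.7, -1.7]
finger_gap: 0.029
grasp_force: 60.3
```

```bash
python3 -m jog '[{"tx":0,"ty":0,"tz":0.8,"twist":0},{"tx":0,"ty":0,"tz":0,"twist":0},{"tx":0,"ty":0,"tz":0,"twist":0}]'
```

```text
clock: 19.9
tool_pos: [0.6381, -0.0425, 0.1238]
eef_rot: [2.14, 2.298, 0.001]
wrist_force: [-1.5, -0.2, 5.6]
finger_gap: 0.0289
grasp_force: 61.1
```

```bash
python3 -m jog '[{"tx":0,"ty":0,"tz":0,"twist":0},{"tx":0,"ty":0,"tz":0,"twist":0},{"tx":0,"ty":0,"tz":0,"twist":0},{"tx":0,"ty":0,"tz":0,"twist":0},{"tx":0,"ty":0,"tz":0,"twist":0},{"tx":0,"ty":0,"tz":0,"twist":0}]' 85
python3 -m jog '[{"tx":0,"ty":0,"tz":-15,"twist":0},{"tx":0,"ty":0,"tz":-35,"twist":0},{"tx":0,"ty":0,"tz":-35,"twist":0},{"tx":0,"ty":-7,"tz":-20,"twist":0},{"tx":-4,"ty":-23,"tz":0,"twist":0},{"tx":-5,"ty":-35,"tz":0,"twist":0},{"tx":-5,"ty":-40,"tz":0,"twist":0},{"tx":-5,"ty":-36,"tz":0,"twist":0}]'
python3 -m jog '[{"tx":-3,"ty":-26,"tz":0,"twist":0},{"tx":-2,"ty":-13,"tz":0,"twist":0},{"tx":0,"ty":0,"tz":0,"twist":0},{"tx":0,"ty":0,"tz":0,"twist":0}]'
python3 - <<'E'
from h import *
p=wristcap('white');rows((.460,-.0785,.130))
cv2.imwrite("pics/w4.png",p)
E
```

```text
clock: 20.5
tool_pos: [0.6378, -0.0424, 0.1227]
eef_rot: [-2.141, -2.299, -0.0]
wrist_force: [-0.2, 0.2, 0.1]
finger_gap: 0.0852
grasp_force: 0.0
clock: 21.3
tool_pos: [0.4969, -0.0714, 0.2277]
eef_rot: [2.141, 2.299, -0.0]
wrist_force: [1.4, -1.6, 0.9]
finger_gap: 0.0851
grasp_force: 0.0
clock: 21.7
tool_pos: [0.4605, -0.0792, 0.2281]
eef_rot: [2.141, 2.298, 0.001]
wrist_force: [0.3, 0.5, 1.4]
finger_gap: 0.0849
grasp_force: 0.0
white 1277 [252. 206.] [ 0.4596 -0.0789  0.1604] [0.029 0.029 0.005]
tcp [ 0.4607 -0.0791  0.2279] yang 0.071 shift tool mm [ 0.6 -0.7 97.9] twist None
```

View pics/w4.png

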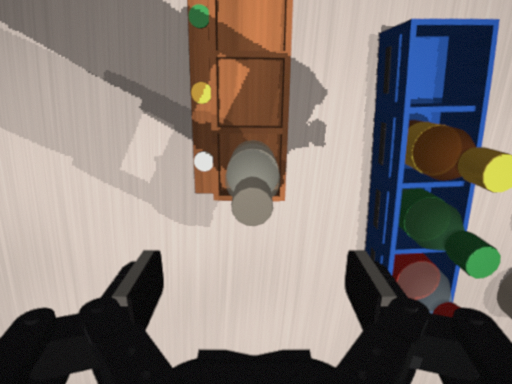

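The white cap at (252,206) is the only bottle left in the rack. Yellow, green and red stand in their crate cells, at (440,150), (432,220) and (420,285).

```bash
python3 -m jog '[{"tx":0.6,"ty":-0.7,"tz":5,"twist":0},{"tx":0,"ty":0,"tz":20,"twist":0},{"tx":0,"ty":0,"tz":25,"twist":0},{"tx":0,"ty":0,"tz":25,"twist":0},{"tx":0,"ty":0,"tz":18,"twist":0},{"tx":0,"ty":0,"tz":5,"twist":0},{"tx":0,"ty":0,"tz":0,"twist":0}]'
python3 -m jog '[{"tx":0,"ty":0,"tz":0,"twist":0},{"tx":0,"ty":0,"tz":0,"twist":0},{"tx":0,"ty":0,"tz":0,"twist":0},{"tx":0,"ty":0,"tz":0,"twist":0},{"tx":0,"ty":0,"tz":0,"twist":0},{"tx":0,"ty":0,"tz":0,"twist":0},{"tx":0,"ty":0,"tz":0,"twist":0},{"tx":0,"ty":0,"tz":0,"twist":0}]' 20
```

```text
clock: 22.45
tool_pos: [0.4593, -0.0784, 0.1293]
eef_rot: [-2.14, -2.298, 0.001]
wrist_force: [0.9, 0.7, -0.3]
finger_gap: 0.0849
grasp_force: 0.0
clock: 23.25
tool_pos: [0.4596, -0.0787, 0.1304]
eef_rot: [2.14, 2.298, 0.0]
wrist_force: [-1.4, -0.2, 5.3]
finger_gap: 0.0287
grasp_force: 59.4
```

```bash
python3 -m jog '[{"tx":0,"ty":0,"tz":-8,"twist":0},{"tx":0,"ty":0,"tz":-20,"twist":0},{"tx":0,"ty":0,"tz":-30,"twist":0},{"tx":0,"ty":0,"tz":-25,"twist":0},{"tx":0,"ty":0,"tz":-12,"twist":0},{"tx":15,"ty":10,"tz":0,"twist":0},{"tx":30,"ty":20,"tz":0,"twist":0},{"tx":30,"ty":25,"tz":0,"twist":0}]'
python3 -m jog '[{"tx":20,"ty":30,"tz":0,"twist":0},{"tx":4,"ty":35,"tz":0,"twist":0},{"tx":0,"ty":33,"tz":0,"twist":0},{"tx":0,"ty":24,"tz":0,"twist":0},{"tx":0,"ty":0,"tz":0,"twist":0},{"tx":0,"ty":0,"tz":0,"twist":0}]'
python3 -c "
from h import *
rows((.629,.0323,.1235))"
```

```text
clock: 24.05
tool_pos: [0.5089, 0.0009, 0.2252]
eef_rot: [-2.143, -2.297, 0.0]
wrist_force: [1.2, -0.9, -2.2]
finger_gap: 0.0284
grasp_force: 59.7
clock: 24.65
tool_pos: [0.6284, 0.0328, 0.2243]
eef_rot: [-2.14, -2.298, 0.001]
wrist_force: [0.8, 0.5, -1.6]
finger_gap: 0.0286
grasp_force: 60.1
tcp [0.6284 0.0328 0.2243] yang 0.071 shift tool mm [ -0.6   0.7 100.8] twist None
```

```bash
python3 -m jog '[{"tx":-0.6,"ty":0.2,"tz":5,"twist":0},{"tx":0,"ty":0,"tz":20,"twist":0},{"tx":0,"ty":0,"tz":25,"twist":0},{"tx":0,"ty":0,"tz":25,"twist":0},{"tx":0,"ty":0,"tz":15,"twist":0},{"tx":0,"ty":0,"tz":7,"twist":0},{"tx":0,"ty":0,"tz":2,"twist":0},{"tx":0,"ty":0,"tz":0,"twist":0}]'
python3 -m jog '[{"tx":0,"ty":0,"tz":1.5,"twist":0},{"tx":0,"ty":0,"tz":1.3,"twist":0},{"tx":0,"ty":0,"tz":0,"twist":0},{"tx":0,"ty":0,"tz":0,"twist":0}]'
```

```text
clock: 25.45
tool_pos: [0.6291, 0.0321, 0.1266]
eef_rot: [2.141, 2.298, 0.001]
wrist_force: [0.5, -0.0, -2.0]
finger_gap: 0.0286
grasp_force: 60.2
clock: 25.85
tool_pos: [0.6293, 0.0321, 0.1235]
eef_rot: [2.141, 2.298, 0.001]
wrist_force: [-0.3, -0.5, 0.4]
finger_gap: 0.0284
grasp_force: 60.5
```

Floor contact is starting (the wrist force has gone from -2.0 to +0.4 N). I'm seating the bottle slightly further, releasing and backing away.

```bash
python3 -m jog '[{"tx":0,"ty":0,"tz":0.5,"twist":0},{"tx":0,"ty":0,"tz":0,"twist":0}]'
python3 -m jog '[{"tx":0,"ty":0,"tz":0,"twist":0},{"tx":0,"ty":0,"tz":0,"twist":0},{"tx":0,"ty":0,"tz":0,"twist":0},{"tx":0,"ty":0,"tz":0,"twist":0},{"tx":0,"ty":0,"tz":0,"twist":0},{"tx":0,"ty":0,"tz":0,"twist":0}]' 85
python3 -m jog '[{"tx":0,"ty":0,"tz":-15,"twist":0},{"tx":0,"ty":0,"tz":-35,"twist":0},{"tx":0,"ty":0,"tz":-35,"twist":0},{"tx":0,"ty":-20,"tz":-20,"twist":0},{"tx":0,"ty":-40,"tz":0,"twist":0},{"tx":0,"ty":-45,"tz":0,"twist":0},{"tx":0,"ty":-45,"tz":0,"twist":0},{"tx":0,"ty":-45,"tz":0,"twist":0}]'
python3 -m jog '[{"tx":0,"ty":-40,"tz":0,"twist":0},{"tx":0,"ty":-25,"tz":0,"twist":0},{"tx":0,"ty":0,"tz":0,"twist":0},{"tx":0,"ty":0,"tz":0,"twist":0}]'
python3 - <<'E'
from h import *
p,d=snapshot("top");P=cloud(d,get_calibration("top"));cv2.imwrite("pics/top9.png",p)
q,_=snapshot("side");cv2.imwrite("pics/side9.png",cv2.resize(q[60:330,230:512],None,fx=2,fy=2))
m=(d>0)&(P[...,0]>.58)&(P[...,0]<.72)&(P[...,1]<.08)&(P[...,1]>-.25)&(P[...,2]>.149)&(P[...,2]<.17)
n,lab,st,ce=cv2.connectedComponentsWithStats(m.astype(np.uint8))
a=.1125;R=np.array([[np.cos(a),-np.sin(a)],[np.sin(a),np.cos(a)]])
for i in range(1,n):
    if st[i,4]>30:
        w=P[lab==i];c=(w.min(0)+w.max(0))/2;print(c.round(4),"crate",((c[:2]-[.6415,-.0795])@R).round(4))
E
```

```text
clock: 26.05
tool_pos: [0.6293, 0.0321, 0.1235]
eef_rot: [2.14, 2.298, 0.001]
wrist_force: [-1.2, -0.1, 4.9]
finger_gap: 0.0284
grasp_force: 61.0
clock: 26.65
tool_pos: [0.629, 0.0322, 0.1225]
eef_rot: [-2.141, -2.299, 0.0]
wrist_force: [-1.1, -0.5, 0.2]
finger_gap: 0.0852
grasp_force: 0.0
clock: 27.45
tool_pos: [0.4327, 0.0184, 0.2274]
eef_rot: [2.141, 2.299, 0.0]
wrist_force: [0.2, -1.1, 0.6]
finger_gap: 0.0846
grasp_force: 0.0
clock: 27.85
tool_pos: [0.3701, 0.0136, 0.228]
eef_rot: [2.141, 2.297, 0.001]
wrist_force: [0.0, -1.0, -0.1]
finger_gap: 0.0849
grasp_force: 0.0
[ 0.6557 -0.1911  0.1532] crate [ 0.0016 -0.1124]
[ 0.6462 -0.1166  0.153 ] crate [ 0.0005 -0.0374]
[ 0.6385 -0.0444  0.1535] crate [0.001  0.0352]
[0.6291 0.0308 0.1537] crate [0.    0.111]
```

View pics/side9.png

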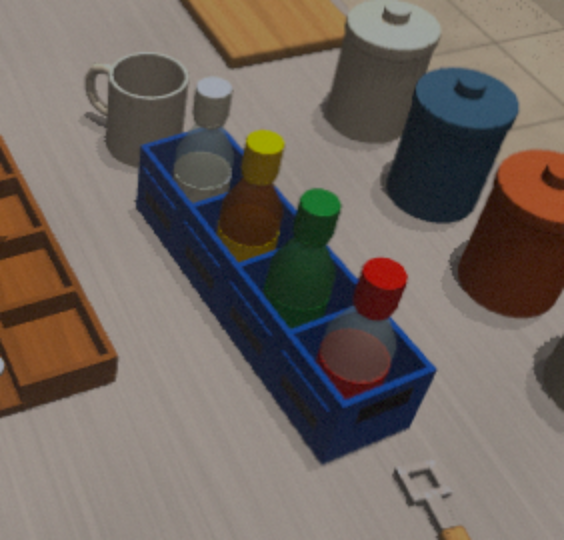

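All four bottles stand upright in their cells, at (213,140) white, (265,200) yellow, (318,260) green and (383,330) red. They measure within about 3 mm of the cell centres.

```bash
python3 -c "
from plant import *
print(hand_in())"
```

```text
the job is handed in; nothing more can be done
None
```

I moved all four bottles into the crate in reverse order: from the cooker side they now stand white, yellow, green, red. All are upright, released and within about 3 mm of their cell centres; I handed the job in at about 28 s, and no verdict was shown.

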